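Release the glued stamp from its toggle clamp

ROBOT

A 7-joint arm with a two-finger parallel gripper is mounted at the origin on a cart in front of the work surface, level with it; the furniture and walls round the work are solid. World frame = base frame: x ahead of the robot, y to its left, z up, the work surface at z = 0. Lengths are in m, angles in rad, forces in N, time in s.
With the tool pointing down it reaches from about 0.4 to 0.875 m from the base axis. Payload 4.4 kg.
Tool frame: the origin (TCP) lies between the finger pads; the fingertips stand 8 mm ahead of it and the grasp point (between the pads) lies 11 mm behind it (manip.finger_overhang is the distance from the TCP to the fingertips, in m); z points along the fingers, y is the line along which they close (so a half turn about z gives the same grasp; the last joint's range is limited). The gripper opens to 85 mm and grips with 20 to 120 N. Pads are 22 mm wide; open, the fingers measure 114 mm over their backs; the gripper's body (76 mm by 85 mm) begins 54 mm behind the grasp point. The pads swing forward as they close: fully open they stand 13 mm farther back than shut.
Start: joints at [1.051, 0.628, 0.038, 1.517, -0.027, 0.996, -0.02], TCP at [0.285, -0.584, 0.239] pointing down, gripper open.
Joint ranges: [-3.06, 3.06], [-0.37, 2.12], [-1.25, 1.32], [0.18, 2.47], [-1.1, 4.24], [0.23, 1.98], [-2.94, 2.94]. Speed limits (rad/s): [2.57, 2.57, 3.14, 3.14, 3.14, 3.14, 3.14].

INTERFACE

Orientations are given as a unit quaternion [w, x, y, z].
In Python, from station import readout, cams, manip, silhouettes, place_of gives the robot as it stands.
- The arm moves only by the shell command python3 -m creep 'ROWS' [FORCE]. ROWS is JSON, a list of rows, each an object of numbers: "dx", "dy", "dz": the shift along the world's x, y, z in units of 10 cm (1.0 is 10 cm); "spin": the turn about the world's z in units of 0.5 rad (1.0 is 0.5 rad); "grip": the closure, from 0 (fully open) to 1 (shut). A call has 1 to 8 rows; each row shifts and turns the commanded pose from where the row before left it; what a row does not reach is not made up. A row lasts 1/12 s, in which the tool goes at most 41.7 mm and 7.16 degrees, less where a joint would pass 70% of its speed; a pose out of reach is approached as far as the arm can. A call with a number of a shift or a turn outside -1 to 1 is refused whole. A call with a gripper value outside its range is refused whole. The fingers move at their own pace and stop on an object; FORCE is the grip in N (left out, the last holds). Time passes only in rows, so rows that do not move let the fingers close. It gives the time, the measured TCP pose, the force, the opening and the grip force at its end, in the units of the state.
- readout.read_state(): the state, without advancing time (a new reading comes with each control period).
- cams.grab_frame(name): name is "side" or "top"; returns a dict with "frame" (384x512x3 uint8, red, green, blue), "vertical_fov" (degrees; the focal length in pixels is half the picture's height over the tangent of half this angle, whatever the lens; pixels are square), "cx", "cy" (the principal point, pixels), "pose" (4x4, takes a point from camera to world coordinates). Camera axes: x right, y up, looking along -z (the intrinsics and any distortion apply to the point x, -y, -z); pixel columns grow to the right and rows downward; lengths in m; the calibration is good to about 2 mm. A picture is of the moment at which its call begins. There is no depth.
- manip.job_done(): hands the job in; it is judged then, once.
Trained networks look in the newest picture that a camera, given by its name, has taken for a name from the list of things; names that differ only in an ending like _2 or _b are one class to them, and where a whole thing is asked for, a point or a joint stands for the part that bears it (a point fixed in the world has none). Each returns a list of dicts, best first, with "confidence" (0 to 1); they miss things now and then, are a little off and sometimes report something else, mostly with a low value. They report only what shows in the picture. A call takes as long as a camera call. They do not tell look-alikes from the thing itself.
- silhouettes(camera, name): "mask" (384x512 bool, what is visible of it) and "rect" ([left, top, width, height] as shares, 0 to 1, of the picture: columns of its width, rows of its height, round what is visible of it).
- place_of(camera, name): "at" ([column, row] as shares, 0 to 1, of the picture: columns of its width, rows of its height: a listed point, or the origin of a listed thing).
The state is a dict: "t": time; "qpos": joint angles; "qvel": joint speeds; "joint_efforts": joint torques, N m; "eef_pos": TCP position; "tcp_rot": TCP orientation; "force": force on the tool from outside, world axes, zero at the start; "moment": the same for the moment, N m; "finger_gap": finger opening in m; "grip_force": force on a finger pad.
Only numpy, scipy, OpenCV 4.12 (cv2) and the standard library are available. Lean on these libraries where they do the work, as an engineer would, in place of code of your own. Each camera call takes 0.05 s, during which the arm holds its last target. There are 200 camera calls.

TASK

The wooden rubber stamp held under the toggle clamp has finished gluing. Press the clamp's handle down over centre until the clamp springs fully open, then lift the stamp out and set it down gently, upright, on the middle of the closed lid of the ink-pad tin that lies just to the left of the clamp's board. Leave the clamp open, and leave the other stamp and the brass weight where they stand.

Things in the scene. Friction and masses are not known exactly. Their poses are not given: they have to be found in the camera images.
- press: Gluing fixture, fixed: plywood board 200 x 84 x 15 mm with a steel toggle clamp (up to z = 110 mm). Origin: centre of the board's underside; z up; +x runs along the board from the stamp's seat towards the clamp's handle. The stamp stands on the board's top at x = -55 mm, y = 0, in a nest of strips 7 mm high with 2 mm play, the arm's rubber pad on top of it.
- paddle (a point): Centre of the black rubber paddle at the end of the clamp's handle: 66 mm along the handle, 30 mm wide, 14 mm thick. It moves with the handle. Clamped it is at x = 150, y = 0, z = 157 mm of the press and slants up to +x, its upper face 9 mm above this point. Open it is at x = 169, z = 66 mm, drooping 14 degrees, upper face 7 mm above. Press down on it from above.
- clamp_handle (a joint): Angle of the handle about a level pivot at x = 65, y = 0, z = 92 mm of the press. 0 = clamped; it grows as the paddle is pushed down; 0.9 rad = fully open. Over-centre spring: below about 0.25 it springs back, above it springs open by itself and stays; 3 to 9 N on the paddle flip it. The arm then stands upright over x = 25 to 80 mm of the press, up to z = 215 mm.
- stamp_mid (a point): Middle (34 mm up) of the clamped wooden stamp, upright, 68 mm tall, 30 to 60 g: foot block 24 (x) x 44 (y) x 15 mm under a round turned handle. Grip that from above at its thickest, about 16 mm above this point, 26 mm across, fingers closing along the press's y axis (clear of the raised arm). z is up; its axes start parallel to the press's.
- tin_top (a point): Middle of the lid's upper face of the flat black ink-pad tin, 61 (x) x 86 (y) mm and 17 mm high, closed, fixed on the table to the left (+y) of the press; the like tin far to the right by the basket is not meant. The point is 17 mm above the table. z is up.
- spare_stamp: Another stamp of the same make, standing loose on the table, not under the clamp: leave it alone. Origin at the centre of its underside.
- weight: Brass weight with a knob, 30 mm across, 42 mm tall, loose on the table: leave it alone. Origin at the centre of its underside.
Not all that is in view belongs to the job. Leave any pink look-alike of the part that bears stamp_mid alone.

How it is judged:
On the way:
1. the clamp is fully open while the stamp still stands in its nest (value of joint clamp_handle above 0.75 rad and distance of stamp_mid from where it was at the start of the episode below 0.02 m), for 0.2 s.
At the end, for the whole second after the job is handed in: The stamp that was clamped stands upright (within 10 degrees) and at rest on the tin's lid, its middle within 20 mm of the lid's middle; the clamp's handle is fully down, 0.75 rad or more (clamp open) (horizontal distance between stamp_mid and tin_top below 0.02 m and height (world z) of stamp_mid between 0.046 and 0.057 m and angle between stamp_mid's own z axis and vertical below 0.17 rad and linear speed of stamp below 0.02 m/s and value of joint clamp_handle above 0.75 rad); the robot touches nothing.
It fails at once if the other stamp moved by more than 20 mm (distance of spare_stamp from where it was at the start of the episode above 0.02 m).
It fails at once if the brass weight moved by more than 20 mm (distance of weight from where it was at the start of the episode above 0.02 m).
It fails at once if the stamp dropped from more than about 25 mm (contact force between the fingers and stamp below 0.01 N and linear speed of stamp above 0.7 m/s).
It also fails if it takes over 48 s, if anything falls off the work surface, if the arm or the gripper's body presses on something with over 40 N, if the wrist force passes 120 N, or if a joint passes its speed limit or range.

## Working session

There is one attempt and no reset: what is moved stays moved. The work goes in short steps, Python scripts to look and compute and a shell command to move; the robot and the scene stay as the last step left them, time stands still between calls to the robot, and variables do not carry over. Pictures are saved under pics/ and viewed, at most 10 in all, crops included, and the job is handed in when it is done.

```bash
mkdir -p pics; ls; cat > h.py <<'E'
import numpy as np,cv2
from station import readout,cams,manip,silhouettes,place_of
from scipy.optimize import least_squares
def snap(n,fn=None):
    f=cams.grab_frame(n)
    if fn: cv2.imwrite('pics/'+fn,f['frame'][:,:,::-1])
    return f
def ray(f,u,v):
    fl=192/np.tan(np.radians(f['vertical_fov'])/2)
    d=np.array([(u-f['cx'])/fl,-(v-f['cy'])/fl,-1.]);P=np.array(f['pose'])
    return P[:3,3],P[:3,:3]@d
def onz(f,u,v,z):
    o,d=ray(f,u,v);return o+d*(z-o[2])/d[2]
def tri(fa,a,fb,b):
    A=np.zeros((3,3));B=np.zeros(3)
    for f,p in((fa,a),(fb,b)):
        o,d=ray(f,*p);d/=np.linalg.norm(d);M=np.eye(3)-np.outer(d,d);A+=M;B+=M@o
    return np.linalg.solve(A,B)
def proj(f,p):
    fl=192/np.tan(np.radians(f['vertical_fov'])/2);P=np.array(f['pose'])
    c=P[:3,:3].T@(np.array(p)-P[:3,3]);return f['cx']+fl*c[0]/-c[2],f['cy']-fl*c[1]/-c[2]
E
python3 - <<'E'
from h import *
F={}
for c in('side','top'):
    F[c]=snap(c,c+'0.png');f=F[c];print(c,[k for k in f],f['vertical_fov'],f['cx'],f['cy'],np.round(f['pose'],3).tolist(),f.get('distortion'))
    for n in('press','paddle','stamp_mid','tin_top','spare_stamp','weight'):
        print(n,[(np.round(np.array(r['at'])*[512,384],1).tolist(),round(r['confidence'],2)) for r in place_of(c,n)])
print(readout.read_state())
E
```

```text
pics
side ['frame', 'vertical_fov', 'cx', 'cy', 'pose'] 43.6779957332993 251.1140673680735 194.4426545430859 [[-0.997, 0.053, -0.064, 0.561], [-0.082, -0.467, 0.88, 0.984], [0.017, 0.883, 0.47, 0.658], [0.0, 0.0, 0.0, 1.0]] None
press [([268.4, 220.7], 0.73)]
paddle [([274.3, 142.7], 0.6)]
stamp_mid [([244.9, 244.5], 0.82), ([263.4, 214.2], 0.67), ([310.2, 207.4], 0.61)]
tin_top []
spare_stamp [([190.1, 234.1], 0.52)]
weight [([204.7, 200.7], 0.5)]
top ['frame', 'vertical_fov', 'cx', 'cy', 'pose'] 54.20244937530047 251.85277340532818 182.58317235318043 [[0.008, 0.984, -0.18, 0.481], [-0.999, 0.002, -0.035, -0.02], [-0.034, 0.18, 0.983, 0.965], [0.0, 0.0, 0.0, 1.0]] None
press [([294.4, 205.9], 0.59)]
paddle [([376.2, 201.6], 0.96)]
stamp_mid [([306.9, 247.7], 0.59), ([233.3, 190.8], 0.48), ([276.4, 200.9], 0.45)]
tin_top [([168.5, 188.8], 0.89)]
spare_stamp [([259.8, 138.3], 0.55)]
weight [([329.4, 138.3], 0.6), ([372.5, 200.0], 0.31)]
{'t': 0.7, 'qpos': array([ 1.05122062,  0.62836536,  0.03849473,  1.51738723, -0.02699821,
        0.99629681, -0.02000146]), 'qvel': array([-2.41944188e-04,  9.20392529e-05,  5.56154284e-04, -1.45437920e-04,
        5.69681892e-04, -2.96796135e-04, -4.93603007e-04]), 'joint_efforts': array([ 1.01690515e-03, -5.63117588e+01,  1.22529354e+00, -1.93749386e+01,
        1.08129747e-02,  1.67234881e-03, -5.56699902e-06]), 'eef_pos': array([ 0.28497336, -0.58422827,  0.23933989]), 'tcp_rot': array([2.48861265e-05, 9.74373534e-01, 2.24936024e-01, 2.67374739e-05]), 'force': array([ 0.01582671, -0.63302317, -0.78644989]), 'moment': array([-1.03469419e-02,  4.55233220e-05,  2.56659674e-02]), 'grip_force': 0.0, 'finger_gap': 0.08571741009568044}
```

View pictures.

View pics/side0.png

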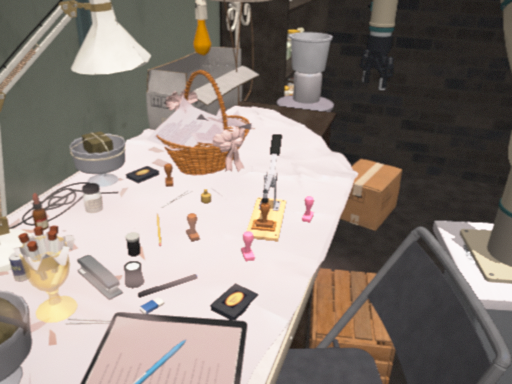

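View pics/top0.png

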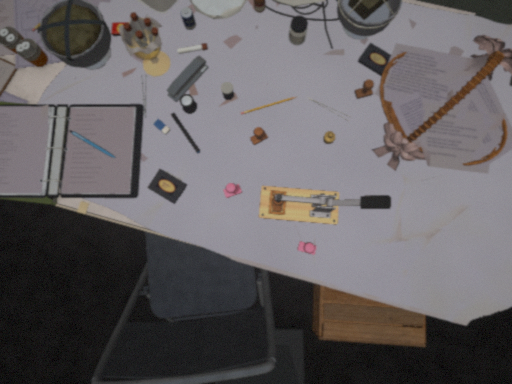

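Candidates for the clamped stamp are the brown one in the press (side 264,212; top 278,200), a loose brown one (side 192,228; top 259,135), a far brown one (side 168,178; top 366,88), and pink ones (side 248,245 and 308,208; top 232,189 and 307,247). I choose the one in the press. The target tin is at top (167,187), not the one at (377,58).

```bash
python3 - <<'E'
from h import *
s=cv2.imread('pics/side0.png')[125:265,150:325];t=cv2.imread('pics/top0.png')[120:260,225:400]
a=np.hstack([cv2.resize(x,(400,320),interpolation=3) for x in(s,t)]);cv2.imwrite('pics/crop1.png',a)
fs=snap('side');ft=snap('top')
ms=silhouettes('side','press');mt=silhouettes('top','press')
tin=[(np.round(np.array(r['at'])*[512,384],1).tolist(),round(r['confidence'],2)) for r in place_of('side','tin_top')];print(tin)
b=cv2.cvtColor(ft['frame'],cv2.COLOR_RGB2HSV)
m=((b[...,0]>15)&(b[...,0]<32)&(b[...,1]>75)&(b[...,2]>110)).astype('uint8');m[:, :250]=0;m[:,350:]=0;m[:175]=0;m[235:]=0
m=cv2.morphologyEx(m,cv2.MORPH_OPEN,np.ones((2,2)))
r=cv2.minAreaRect(cv2.findNonZero(m));c=cv2.boxPoints(r);print(r,c.tolist())
w=np.array([onz(ft,*p,.015) for p in c]);print(w.round(4),w.mean(0))
print('sides',[np.linalg.norm(w[i]-w[i-1]) for i in range(4)])
# tin
g=ft['frame'].max(2)<75;m=np.zeros((384,512),'uint8');m[165:208,144:190]=g[165:208,144:190]
m=cv2.morphologyEx(m,cv2.MORPH_OPEN,np.ones((3,3)))
r=cv2.minAreaRect(cv2.findNonZero(m));c=cv2.boxPoints(r);w=np.array([onz(ft,*p,.017) for p in c]);print('tin',r,w.round(4),w.mean(0),[np.linalg.norm(w[i]-w[i-1]) for i in range(4)])
print('pt',onz(ft,168.5,188.8,.017), 'paddle',tri(fs,(274.3,142.7),ft,(376.2,201.6)))
for z in(.0,.049): print('stamp', onz(fs,263.4,214.2,z),onz(ft,276.4,200.9,z))
print('stamptri',tri(fs,(263.4,214.2),ft,(276.4,200.9)))
for n,p in(('pinkR',(232,189)),('pinkL',(307,247)),('spare',(259,138)),('wt',(329,138))):print(n,onz(ft,*p,.02))
print([(np.round(np.array(r['rect'])*[512,384]*1 if 0 else np.array(r['rect'])*[512,384,512,384],1).tolist(),r['confidence']) for r in mt+ms])
E
```

```text
[([235.5, 301.0], 0.73)]
((300.1275634765625, 205.5328369140625), (78.31317138671875, 31.879695892333984), 4.969740390777588) [[259.7373352050781, 218.02064514160156], [262.4990539550781, 186.2607879638672], [340.5177917480469, 193.04502868652344], [337.7560729980469, 224.8048858642578]]
[[ 0.5638 -0.0074  0.015 ]
 [ 0.6454 -0.0141  0.015 ]
 [ 0.6283 -0.2124  0.015 ]
 [ 0.5479 -0.2027  0.015 ]] [ 0.59635695 -0.10914283  0.015     ]
sides [np.float64(0.1960419191680135), np.float64(0.081822351160465), np.float64(0.19899466716097122), np.float64(0.0810329462744614)]
tin ((167.0882110595703, 185.85292053222656), (31.21274185180664, 21.951818466186523), 30.963754653930664) [[0.6418 0.282  0.017 ]
 [0.6917 0.2551 0.017 ]
 [0.6493 0.1831 0.017 ]
 [0.6003 0.2103 0.017 ]] [0.64577343 0.23263566 0.017     ] [np.float64(0.08288466695068343), np.float64(0.05666837521994249), np.float64(0.08358458103081841), np.float64(0.0560645265810427)]
pt [0.63784934 0.22844991 0.017     ] paddle [ 0.58877118 -0.2578247   0.16132606]
stamp [ 0.60874095 -0.13889871  0.        ] [ 0.60963068 -0.05006384  0.        ]
stamp [ 0.60519181 -0.0552673   0.049     ] [ 0.60310211 -0.04854957  0.049     ]
stamptri [ 0.60376092 -0.04847843  0.05279952]
pinkR [0.63723712 0.06384145 0.02      ]
pinkL [ 0.49243396 -0.12452182  0.02      ]
spare [ 0.77266453 -0.00459883  0.02      ]
wt [ 0.77223301 -0.18657909  0.02      ]
[([256.9, 184.9, 132.8, 41.5], 0.86), ([246.3, 133.0, 43.1, 110.6], 0.69)]
```

View pics/crop1.png

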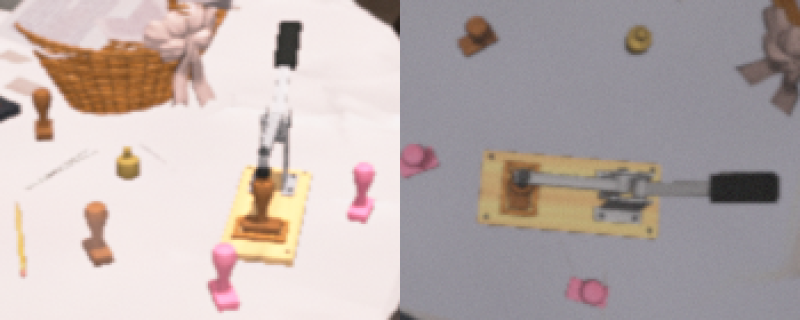

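The crop confirms that the brown stamp under the clamp arm is the one, at crop pixel (262,205) on the left and (520,185) on the right. The black paddle is at (745,187). Next I move above the paddle with the gripper closed.

```bash
python3 -m creep '[{"dx":0.25,"dy":0.27,"spin":0.23,"grip":1},{"dx":0.25,"dy":0.27,"spin":0.23,"grip":1},{"dx":0.25,"dy":0.27,"spin":0.23,"grip":1},{"dx":0.25,"dy":0.27,"spin":0.23,"grip":1},{"dx":0.25,"dy":0.27,"spin":0.23,"grip":1},{"dx":0.25,"dy":0.27,"spin":0.23,"grip":1},{"dx":0.25,"dy":0.27,"spin":0.23,"grip":1},{"dx":0.25,"dy":0.27,"spin":0.23,"grip":1}]' 40
python3 -m creep '[{"dx":0.25,"dy":0.27,"spin":0.23,"grip":1},{"dx":0.25,"dy":0.27,"grip":1},{"dx":0.25,"dy":0.27,"grip":1},{"dx":0.25,"dy":0.25,"grip":1},{"grip":1},{"grip":1}]'
```

```text
schema error: expected keys dx, dy, dz, spin, grip
schema error: expected keys dx, dy, dz, spin, grip
```

```bash
python3 -m creep '[{"dx":0.25,"dy":0.27,"dz":0,"spin":0.23,"grip":1},{"dx":0.25,"dy":0.27,"dz":0,"spin":0.23,"grip":1},{"dx":0.25,"dy":0.27,"dz":0,"spin":0.23,"grip":1},{"dx":0.25,"dy":0.27,"dz":0,"spin":0.23,"grip":1},{"dx":0.25,"dy":0.27,"dz":0,"spin":0.23,"grip":1},{"dx":0.25,"dy":0.27,"dz":0,"spin":0.23,"grip":1},{"dx":0.25,"dy":0.27,"dz":0,"spin":0.23,"grip":1},{"dx":0.25,"dy":0.27,"dz":0,"spin":0.23,"grip":1}]' 40
```

```text
t: 1.62
eef_pos: [0.486, -0.3669, 0.2396]
tcp_rot: [0.0, 0.771, 0.636, 0.0]
force: [0.8, -1.1, 0.2]
finger_gap: 0.0
grip_force: 0.0
```

```bash
python3 -m creep '[{"dx":0.25,"dy":0.27,"dz":0,"spin":0.22,"grip":1},{"dx":0.25,"dy":0.27,"dz":0,"spin":0,"grip":1},{"dx":0.25,"dy":0.27,"dz":0,"spin":0,"grip":1},{"dx":0.25,"dy":0.27,"dz":0,"spin":0,"grip":1},{"dx":0,"dy":0,"dz":0,"spin":0,"grip":1}]'
python3 - <<'E'
from h import *
s=snap('side')['frame'][80:220,190:350];t=snap('top')['frame'][120:260,260:420]
cv2.imwrite('pics/c2.png',np.hstack([cv2.resize(x,(400,350),interpolation=3) for x in(s,t)])[:,:,::-1])
E
```

```text
t: 2.03
eef_pos: [0.5913, -0.2504, 0.2396]
tcp_rot: [-0.0, 0.733, 0.68, 0.004]
force: [1.1, 2.1, -0.3]
finger_gap: -0.0003
grip_force: 0.0
```

View pics/c2.png

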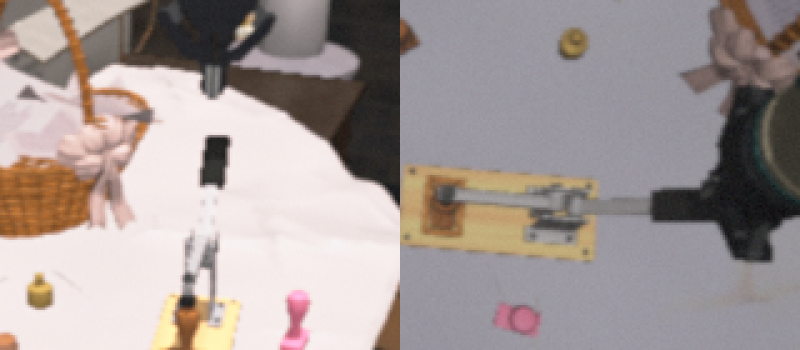

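The side view shows the fingers (212,80) directly above the paddle (215,160). I press down.

```bash
python3 -m creep '[{"dx":-0.03,"dy":-0.1,"dz":-0.2,"spin":0,"grip":1},{"dx":0,"dy":0,"dz":-0.2,"spin":0,"grip":1},{"dx":0,"dy":0,"dz":-0.15,"spin":0,"grip":1},{"dx":0,"dy":0,"dz":-0.1,"spin":0,"grip":1},{"dx":0,"dy":0,"dz":-0.1,"spin":0,"grip":1},{"dx":0,"dy":-0.02,"dz":-0.1,"spin":0,"grip":1},{"dx":0,"dy":-0.02,"dz":-0.1,"spin":0,"grip":1}]'
python3 -m creep '[{"dx":0,"dy":-0.02,"dz":-0.1,"spin":0,"grip":1},{"dx":0,"dy":-0.02,"dz":-0.1,"spin":0,"grip":1},{"dx":0,"dy":-0.02,"dz":-0.1,"spin":0,"grip":1},{"dx":0,"dy":0,"dz":-0.1,"spin":0,"grip":1},{"dx":0,"dy":0,"dz":-0.1,"spin":0,"grip":1},{"dx":0,"dy":0,"dz":0,"spin":0,"grip":1}]'
```

```text
t: 2.72
eef_pos: [0.582, -0.2746, 0.1439]
tcp_rot: [0.0, 0.737, 0.676, 0.0]
force: [0.3, -0.2, 0.9]
finger_gap: 0.0003
grip_force: 0.2
t: 3.22
eef_pos: [0.5805, -0.2795, 0.0917]
tcp_rot: [-0.002, 0.737, 0.676, -0.001]
force: [-0.6, 0.8, -0.9]
finger_gap: 0.0002
grip_force: 0.0
```

```bash
python3 - <<'E'
from h import *
s=snap('side')['frame'][80:260,190:350];t=snap('top')['frame'][120:260,220:400]
cv2.imwrite('pics/c3.png',np.hstack([cv2.resize(x,(400,400),interpolation=3) for x in(s,t)])[:,:,::-1])
for c in('side','top'):
  print([(np.round(np.array(r['at'])*[512,384],1).tolist(),r['confidence']) for r in place_of(c,'paddle')])
E
```

```text
[([275.7, 169.5], 0.62), ([232.7, 298.2], 0.28)]
[([373.2, 207.0], 0.74)]
```

View pics/c3.png

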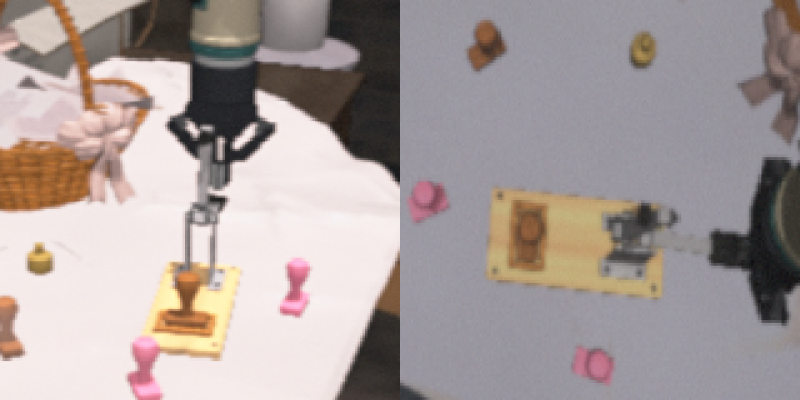

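The clamp is open: the arm stands upright and the stamp is free at top pixel (278,199). Now raise and refine the stamp and tin positions.

```bash
python3 -m creep '[{"dx":0,"dy":0,"dz":0.4,"spin":0,"grip":1},{"dx":0,"dy":0,"dz":0.4,"spin":0,"grip":1},{"dx":0,"dy":0,"dz":0.4,"spin":0,"grip":0.5},{"dx":0,"dy":0,"dz":0.4,"spin":0,"grip":0},{"dx":0,"dy":0,"dz":0.4,"spin":0,"grip":0},{"dx":0,"dy":0,"dz":0,"spin":0,"grip":0}]'
python3 - <<'E'
from h import *
fs=snap('side');ft=snap('top')
P={}
for c,f in(('side',fs),('top',ft)):
  for n in('stamp_mid','tin_top','paddle'):
    P[c,n]=[np.array(r['at'])*[512,384] for r in place_of(c,n)];print(c,n,np.round(P[c,n],1).tolist())
best=lambda c,n,q:min(P[c,n],key=lambda p:np.hypot(*(p-q)))
for n,a,b in(('stamp_mid',(263,213),(277,201)),('tin_top',(235,301),(167,187)),('paddle',(276,169),(377,205))):
  try: print(n,tri(fs,best('side',n,a),ft,best('top',n,b)).round(4))
  except Exception as e: print(e)
# clamped stamp mask
for c,f,q in(('side',fs,(263,213)),('top',ft,(277,200))):
  for r in silhouettes(c,'stamp_mid'):
    m=r['mask'];ys,xs=np.nonzero(m)
    if abs(xs.mean()-q[0])<9 and abs(ys.mean()-q[1])<12:
      print(c,'mask',xs.min(),xs.max(),ys.min(),ys.max(),xs.mean(),ys.mean(),r['confidence'])
for s in((.602,-.052),(.601,-.0543),(.604,-.0485)):
  print(s,[np.round(proj(f,(*s,z)),1).tolist() for f in(fs,ft) for z in(.030,.083)])
cv2.imwrite('pics/c4.png',np.hstack([cv2.resize(x,(400,400),interpolation=3) for x in(fs['frame'][185:245,235:295],ft['frame'][175:225,253:303])])[:,:,::-1])
E
```

```text
t: 3.92
eef_pos: [0.5866, -0.2816, 0.3047]
tcp_rot: [0.008, 0.737, 0.676, 0.004]
force: [1.5, -0.2, 0.2]
finger_gap: 0.0478
grip_force: 0.0
side stamp_mid [[266.8, 213.0], [249.7, 245.1], [305.0, 209.9]]
side tin_top [[236.1, 299.2], [191.2, 236.0]]
side paddle [[274.9, 168.6]]
top stamp_mid [[232.9, 190.4], [304.2, 247.2], [166.2, 187.6], [278.7, 196.7]]
top tin_top [[169.0, 186.1]]
top paddle [[371.9, 204.5]]
stamp_mid [ 0.6046 -0.0535  0.0554]
tin_top [0.6443 0.2287 0.0122]
paddle [ 0.5886 -0.2722  0.0765]
side mask 256 273 202 227 264.61921708185054 216.44839857651246 0.52
top mask 272 281 194 211 276.4415584415584 202.34415584415584 0.51
(0.602, -0.052) [[264.4, 221.4], [265.0, 203.1], [277.6, 202.3], [278.3, 199.5]]
(0.601, -0.0543) [[264.8, 221.0], [265.5, 202.6], [278.5, 202.7], [279.3, 199.9]]
(0.604, -0.0485) [[263.5, 222.1], [264.1, 203.7], [276.1, 201.5], [276.8, 198.6]]
```

View pics/c4.png

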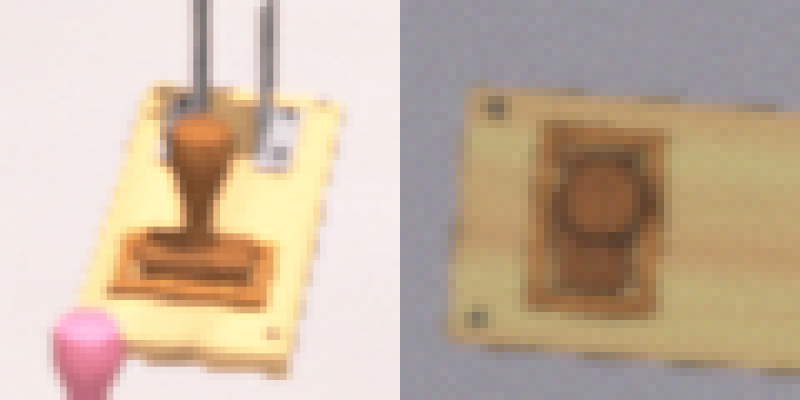

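The stamp top is at side (265,204) and top (278,199), which puts the stamp at about (0.603, -0.0525). Moving above it.

```bash
python3 -m creep '[{"dx":0.03,"dy":0.35,"dz":0,"spin":0,"grip":0},{"dx":0.03,"dy":0.35,"dz":0,"spin":0,"grip":0},{"dx":0.03,"dy":0.35,"dz":0,"spin":0,"grip":0},{"dx":0.03,"dy":0.35,"dz":0,"spin":0,"grip":0},{"dx":0.03,"dy":0.35,"dz":0,"spin":0,"grip":0},{"dx":0.03,"dy":0.35,"dz":0,"spin":0,"grip":0},{"dx":0.03,"dy":0.175,"dz":0,"spin":0,"grip":0},{"dx":0,"dy":0,"dz":-0.2,"spin":0,"grip":0}]'
python3 -m creep '[{"dx":0,"dy":0,"dz":-0.3,"spin":0,"grip":0},{"dx":0,"dy":0,"dz":-0.3,"spin":0,"grip":0},{"dx":0,"dy":0,"dz":-0.3,"spin":0,"grip":0},{"dx":0,"dy":0,"dz":-0.2,"spin":0,"grip":0},{"dx":0,"dy":0,"dz":-0.1,"spin":0,"grip":0},{"dx":0,"dy":0,"dz":0,"spin":0,"grip":0},{"dx":0,"dy":0,"dz":0,"spin":0,"grip":0},{"dx":0,"dy":0,"dz":0,"spin":0,"grip":0}]'
```

```text
t: 5.08
eef_pos: [0.606, -0.0451, 0.2775]
tcp_rot: [0.001, 0.734, 0.679, 0.004]
force: [0.7, -0.3, 0.5]
finger_gap: 0.0855
grip_force: 0.0
t: 5.75
eef_pos: [0.6042, -0.0527, 0.1557]
tcp_rot: [0.001, 0.737, 0.676, 0.001]
force: [-0.2, -0.0, 0.7]
finger_gap: 0.0853
grip_force: 0.0
```

```bash
python3 -m creep '[{"dx":-0.01,"dy":0,"dz":-0.2,"spin":0,"grip":0},{"dx":0,"dy":0,"dz":-0.25,"spin":0,"grip":0},{"dx":0,"dy":0,"dz":-0.25,"spin":0,"grip":0},{"dx":0,"dy":0,"dz":-0.2,"spin":0,"grip":0},{"dx":0,"dy":0,"dz":-0.1,"spin":0,"grip":0},{"dx":0,"dy":0,"dz":0,"spin":0,"grip":0},{"dx":0,"dy":0,"dz":0,"spin":0,"grip":0}]'
python3 - <<'E'
from h import *
fs=snap('side');ft=snap('top')
cv2.imwrite('pics/c5.png',np.hstack([cv2.resize(x,(400,400),interpolation=3) for x in(fs['frame'][160:250,220:310],ft['frame'][155:245,233:323])])[:,:,::-1])
E
```

```text
t: 6.33
eef_pos: [0.6029, -0.0527, 0.0553]
tcp_rot: [0.001, 0.737, 0.676, 0.001]
force: [-0.2, 0.8, -0.0]
finger_gap: 0.0852
grip_force: 0.0
```

View pics/c5.png

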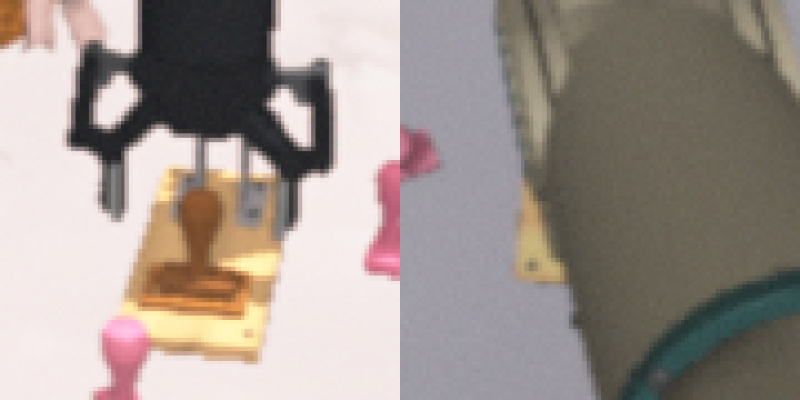

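The fingers (115 and 290) straddle the stamp (200). Close and lift.

```bash
python3 -m creep '[{"dx":0,"dy":0,"dz":0,"spin":0,"grip":0.5},{"dx":0,"dy":0,"dz":0,"spin":0,"grip":0.7},{"dx":0,"dy":0,"dz":0,"spin":0,"grip":0.8},{"dx":0,"dy":0,"dz":0,"spin":0,"grip":1},{"dx":0,"dy":0,"dz":0,"spin":0,"grip":1},{"dx":0,"dy":0,"dz":0,"spin":0,"grip":1},{"dx":0,"dy":0,"dz":0,"spin":0,"grip":1}]' 30
python3 -m creep '[{"dx":0,"dy":0,"dz":0.05,"spin":0,"grip":1},{"dx":0,"dy":0,"dz":0.1,"spin":0,"grip":1},{"dx":0,"dy":0,"dz":0.2,"spin":0,"grip":1},{"dx":0,"dy":0,"dz":0.25,"spin":0,"grip":1},{"dx":0,"dy":0,"dz":0.25,"spin":0,"grip":1},{"dx":0,"dy":0,"dz":0.25,"spin":0,"grip":1},{"dx":0,"dy":0,"dz":0,"spin":0,"grip":1},{"dx":0,"dy":0,"dz":0,"spin":0,"grip":1}]'
```

```text
t: 7.02
eef_pos: [0.6021, -0.0527, 0.0547]
tcp_rot: [0.0, 0.737, 0.676, 0.0]
force: [-0.9, -0.0, 4.2]
finger_gap: 0.0246
grip_force: 29.3
t: 7.68
eef_pos: [0.6031, -0.0528, 0.1665]
tcp_rot: [0.001, 0.737, 0.676, 0.001]
force: [-1.0, 0.2, -0.7]
finger_gap: 0.0249
grip_force: 29.5
```

```bash
python3 -m creep '[{"dx":0.05,"dy":0.2,"dz":0,"spin":0,"grip":1},{"dx":0.05,"dy":0.35,"dz":0,"spin":0,"grip":1},{"dx":0.05,"dy":0.4,"dz":0,"spin":0,"grip":1},{"dx":0.05,"dy":0.4,"dz":0,"spin":0,"grip":1},{"dx":0.05,"dy":0.4,"dz":0,"spin":0,"grip":1},{"dx":0.05,"dy":0.4,"dz":0,"spin":0,"grip":1},{"dx":0.05,"dy":0.4,"dz":0,"spin":0,"grip":1},{"dx":0.05,"dy":0.29,"dz":0,"spin":0,"grip":1}]'
python3 -m creep '[{"dx":0,"dy":0,"dz":0,"spin":0,"grip":1},{"dx":0,"dy":0,"dz":0,"spin":0,"grip":1},{"dx":0,"dy":0,"dz":-0.25,"spin":0,"grip":1},{"dx":0,"dy":0,"dz":-0.25,"spin":0,"grip":1},{"dx":0,"dy":0,"dz":-0.15,"spin":0,"grip":1},{"dx":0,"dy":0,"dz":-0.1,"spin":0,"grip":1},{"dx":0,"dy":0,"dz":0,"spin":0,"grip":1},{"dx":0,"dy":0,"dz":0,"spin":0,"grip":1}]'
python3 - <<'E'
from h import *
fs=snap('side');ft=snap('top')
print('lid centre px',[np.round(proj(f,(.644,.231,.017)),1) for f in(fs,)],'stamp foot centre px at tcp',np.round(proj(fs,(*readout.read_state()['eef_pos'][:2],.0515)),1))
cv2.imwrite('pics/c6.png',np.hstack([cv2.resize(x,(400,400),interpolation=3) for x in(fs['frame'][240:330,190:280],ft['frame'][140:230,123:213])])[:,:,::-1])
E
```

```text
t: 8.35
eef_pos: [0.6403, 0.2361, 0.163]
tcp_rot: [-0.002, 0.736, 0.677, -0.0]
force: [0.2, 0.8, 0.6]
finger_gap: 0.0243
grip_force: 29.5
t: 9.02
eef_pos: [0.6419, 0.23, 0.0889]
tcp_rot: [0.0, 0.738, 0.675, -0.001]
force: [-0.4, 0.9, -0.4]
finger_gap: 0.0248
grip_force: 29.6
lid centre px [array([235.4, 298. ])] stamp foot centre px at tcp [236.  284.5]
```

View pics/c6.png

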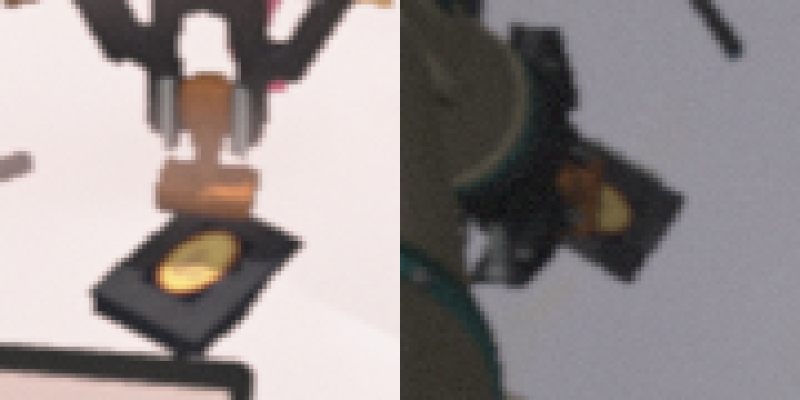

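The stamp hangs upright over the lid's emblem (left crop 200,260, i.e. side pixel 235,298), as predicted. Lower it slowly.

```bash
python3 -m creep '[{"dx":0.01,"dy":0,"dz":-0.08,"spin":0,"grip":1},{"dx":0,"dy":0,"dz":-0.08,"spin":0,"grip":1},{"dx":0,"dy":0,"dz":-0.07,"spin":0,"grip":1},{"dx":0,"dy":0,"dz":-0.05,"spin":0,"grip":1},{"dx":0,"dy":0,"dz":-0.03,"spin":0,"grip":1},{"dx":0,"dy":0,"dz":0,"spin":0,"grip":1},{"dx":0,"dy":0,"dz":0,"spin":0,"grip":1}]'
```

```text
t: 9.7
eef_pos: [0.6429, 0.2314, 0.0581]
tcp_rot: [-0.0, 0.737, 0.676, -0.0]
force: [0.7, 0.9, -0.4]
finger_gap: 0.0247
grip_force: 29.6
```

```bash
python3 -m creep '[{"dx":0,"dy":0,"dz":-0.01,"spin":0,"grip":1},{"dx":0,"dy":0,"dz":-0.01,"spin":0,"grip":1},{"dx":0,"dy":0,"dz":0,"spin":0,"grip":1},{"dx":0,"dy":0,"dz":0,"spin":0,"grip":1}]'
```

```text
t: 10.03
eef_pos: [0.6433, 0.2314, 0.0567]
tcp_rot: [0.0, 0.737, 0.676, 0.0]
force: [0.8, -0.3, 0.1]
finger_gap: 0.0243
grip_force: 29.7
```

```bash
python3 -m creep '[{"dx":0,"dy":0,"dz":-0.01,"spin":0,"grip":1},{"dx":0,"dy":0,"dz":0,"spin":0,"grip":1},{"dx":0,"dy":0,"dz":-0.01,"spin":0,"grip":1},{"dx":0,"dy":0,"dz":0,"spin":0,"grip":1},{"dx":0,"dy":0,"dz":0,"spin":0,"grip":1}]'
```

```text
t: 10.45
eef_pos: [0.6434, 0.2316, 0.0565]
tcp_rot: [0.0, 0.737, 0.676, 0.001]
force: [-3.8, -1.6, 12.8]
finger_gap: 0.0244
grip_force: 30.3
```

Contact made (about 13 N). Release slowly, rise, and check.

```bash
python3 -m creep '[{"dx":0,"dy":0,"dz":0.01,"spin":0,"grip":1},{"dx":0,"dy":0,"dz":0,"spin":0,"grip":0.65},{"dx":0,"dy":0,"dz":0,"spin":0,"grip":0.5},{"dx":0,"dy":0,"dz":0,"spin":0,"grip":0.3},{"dx":0,"dy":0,"dz":0,"spin":0,"grip":0},{"dx":0,"dy":0,"dz":0,"spin":0,"grip":0},{"dx":0,"dy":0,"dz":0,"spin":0,"grip":0}]'
python3 -m creep '[{"dx":0,"dy":0,"dz":0.15,"spin":0,"grip":0},{"dx":0,"dy":0,"dz":0.25,"spin":0,"grip":0},{"dx":0,"dy":0,"dz":0.35,"spin":0,"grip":0},{"dx":0,"dy":0,"dz":0.35,"spin":0,"grip":0},{"dx":0,"dy":0,"dz":0.35,"spin":0,"grip":0},{"dx":0,"dy":0,"dz":0.35,"spin":0,"grip":0},{"dx":0,"dy":0,"dz":0,"spin":0,"grip":0},{"dx":0,"dy":0,"dz":0,"spin":0,"grip":0}]'
python3 - <<'E'
from h import *
fs=snap('side');ft=snap('top')
cv2.imwrite('pics/c7.png',np.hstack([cv2.resize(fs['frame'][230:330,180:280],(400,400),interpolation=3),cv2.resize(fs['frame'][120:260,180:320],(400,400),interpolation=3)])[:,:,::-1])
E
```

```text
t: 11.03
eef_pos: [0.6429, 0.2313, 0.055]
tcp_rot: [-0.0, 0.737, 0.676, -0.0]
force: [1.4, -0.4, -0.3]
finger_gap: 0.0852
grip_force: 0.0
t: 11.7
eef_pos: [0.6445, 0.232, 0.2395]
tcp_rot: [0.001, 0.737, 0.676, 0.003]
force: [-0.7, -0.3, -1.6]
finger_gap: 0.0855
grip_force: 0.0
```

View pics/c7.png

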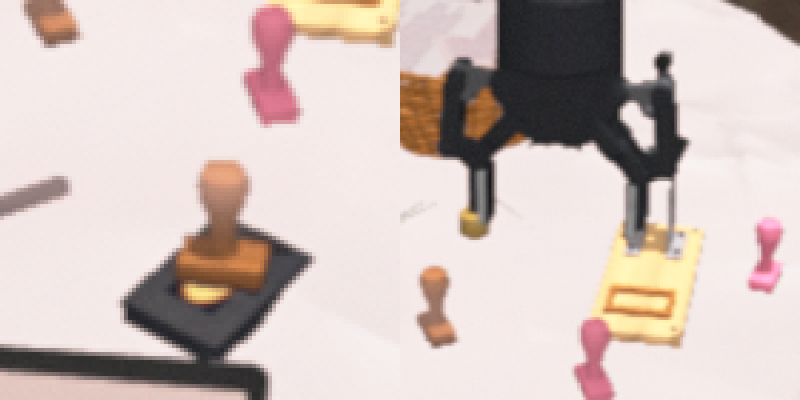

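The stamp stands upright on the lid with its foot centre near (222,274), against a lid centre near (218,279). The nest is empty, the clamp is open, and the spare stamp and weight are still in place.

```bash
python3 -c "
from station import manip
print(manip.job_done())"
```

```text
the job is handed in; nothing more can be done
None
```

I opened the clamp, set the stamp upright near the middle of the left tin's lid, left the spare stamp and brass weight untouched, and handed the job in at about 12 s; no verdict was shown.

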